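# Lock the tissue-block box

### The job

Lock the tissue-block box, the taller, square one of the two boxes: turn the key that stands in its lid anticlockwise (seen from above) back to its stop, then clockwise until the notch in the key's disc comes to the ridge on the lock and the brass pin springs up into the notch, and let go of the key. Leave the key of the other, lower box as it is.

Things in the scene. Friction and masses are not known exactly. Their poses are not given: they have to be found in the camera images.
- block_grip (a point): Centre of the upright black key bow in the lid of the tissue-block box (fixed, pale, 170 x 170 mm, 95 mm high). Bow: 36 mm wide along this point's x, 10 mm thick along y, 40 mm tall. The point is half-way up it, 45 mm above the lid, on the vertical axis the key turns about; z is up, x points to the notch in the steel disc under the bow. Nothing fixed near the bow is over 15 mm above the lid.
- block_key (a joint): Angle (rad) of that key and its 80 mm disc: from the small white ridge on the lock (48 mm from the axis) to the disc's notch, anticlockwise from above positive. 0 = notch at the ridge, lock engages; 1.3 = anticlockwise stop; -0.5 = clockwise stop. Starts at 0.6 to 0.9. Stays where left; turning takes about 0.1 N m, up to 0.3 N m out of the engaged position.
- block_pin (a joint): Rise (m) of the round-headed brass spring pin of that lock, 16 mm across, 28 mm from the key's axis, by the ridge. 0 = held down, hidden under the steel disc; 0.005 = sprung up in the notch, lock engaged. It springs up by itself when the key is within about 0.2 rad of 0.
- slide_key (a joint): Angle of the like key on the other box, the low slide box (fixed, 200 x 125 mm, 50 mm high), to be left as it is. Same sense as block_key; starts at 0.7 to 0.9. Which box stands on the left varies.

How it is judged:
By the outcome, as a careful person would: the job done as asked, in the order asked, and still so for the second after the job is handed in, with the robot touching nothing.
It also fails if it takes over 40 s, if anything falls off the work surface, if the arm or the gripper's body presses on something with over 40 N, if the wrist force passes 120 N, or if a joint passes its speed limit or range.

### The arm

A 6-joint arm with a two-finger parallel gripper is mounted at the origin on the work surface. World frame = base frame: x ahead of the robot, y to its left, z up, the work surface at z = 0. Lengths are in mm, angles in degrees, forces in N, time in s.
With the tool pointing down it reaches from about 350 to 725 mm from the base axis. Payload 4.3 kg.
Tool frame: the origin (TCP) lies on the centre line of the jaws, within the pads' length; the fingertips stand 25 mm ahead of it and the grasp point (between the pads) lies 6 mm ahead of it; x points along the fingers, z is the direction in which the jaws open and shut, and the axes are right-handed (so a half turn about x gives the same grasp; the last joint's range is limited). The gripper opens to 85 mm and grips with 20 to 120 N. Pads are 22 mm wide; open, the fingers measure 114 mm over their backs; the gripper's body (76 mm by 85 mm) begins 54 mm behind the grasp point. The pads swing forward as they close: fully open they stand 13 mm farther back than shut.
Start: joints at [-6.32, 21.618, 4.641, 73.018, 0, 83.68], TCP at [575.034, 0.002, 256.329] pointing down, gripper open.
Joint ranges: [-156.06, 156.06], [-48.1, 94.91], [-58.44, 69.94], [-101.28, 121.22], [-78.64, 73.56], [-180, 180]. Speed limits (degrees/s): [147.25, 147.25, 180, 180, 180, 180].

### API

Orientations are given as a 3x3 rotation matrix whose columns are the frame's x, y, z axes.
In Python, from rig import arm gives the robot as it stands. Calls block until the motion is done:
- arm.move_pose(position, orientation): joint-space move of the TCP to a pose.
- arm.move_l(position, feed=150, rot=None, max_force=None): straight line of the TCP; rot=None keeps the orientation; feed is the mean speed in mm/s. With max_force (N) it stops when the force on the tool has changed by that much, and returns True; else False.
- arm.move_joints(angles): joint-space move.
- arm.move_gripper(opening, effort=None): opening from 0.0 (shut) to 1.0 (fully open); effort is the grip in N (None keeps the last); returns when the fingers have stopped.
- arm.pause(seconds).
- arm.solve_ik(position, orientation): joint angles nearest the present ones, or None.
- arm.read_camera(name): name is "scene" or "side" or "wrist"; returns a dict with "color" (384x512x3 uint8, red, green, blue), "mtx" (3x3 intrinsics, pixels), "R" (3x3) and "t" (3): a world point X has camera coordinates R X + t. Camera axes: x right, y down, z forward; pixel columns grow to the right and rows downward; lengths in mm; the calibration is good to about 2 mm. A picture is of the moment at which its call begins. There is no depth.
A pose or a line that the arm cannot do raises arm.IKError and nothing moves.
- arm.close_job(): hands the job in, once; it reports no verdict.
Readings, each from a call of its own:
- arm.get_clock(): time.
- arm.get_joint_positions(): joint angles.
- arm.get_qvel(): joint speeds.
- arm.get_tau(): joint torques, N m.
- arm.get_eef_pos(): TCP position.
- arm.get_ee_rot(): TCP orientation.
- arm.get_contact_force(): force on the tool from outside, world axes, zero at the start.
- arm.get_wrist_torque(): the same for the moment, N m.
- arm.get_grip_width(): opening from 0.0 (shut) to 1.0 (fully open).
Only numpy, scipy, OpenCV 4.12 (cv2) and the standard library are available. Lean on these libraries where they do the work, as an engineer would, in place of code of your own. Each camera call takes 0.05 s, during which the arm holds its last target.

## Working session

There is one attempt and no reset: what is moved stays moved. The work goes in short steps, each a Python script; the robot and the scene stay as the last script left them, time stands still between calls to the robot, and variables do not carry over. Pictures are saved under pics/ and viewed, and the job is handed in when it is done.

```bash
ls; mkdir -p pics; python3 - <<'E'
from rig import arm
import cv2,numpy as np
for n in ["scene","side","wrist"]:
    c=arm.read_camera(n); cv2.imwrite(f"pics/a_{n}.png",c["color"][:,:,::-1]); np.savez(f"a_{n}.npz",**c)
    print(n,-c["R"].T@c["t"])
print(arm.get_clock())
E
```

```text
pics
scene [1143.51361609  150.34373015  676.5401266 ]
side [ 173.90462252 -686.51623588  620.73263357]
wrist [575.19191553  79.56183216 374.21973794]
0.15
```

View pics/a_scene.png

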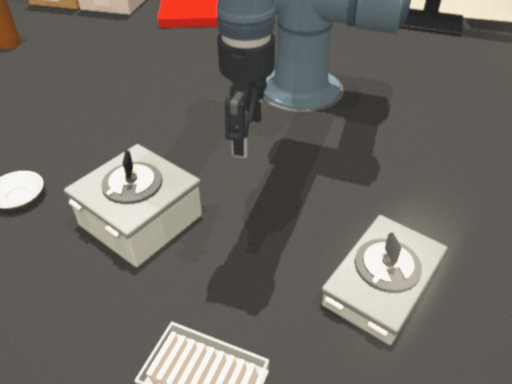

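View pics/a_side.png

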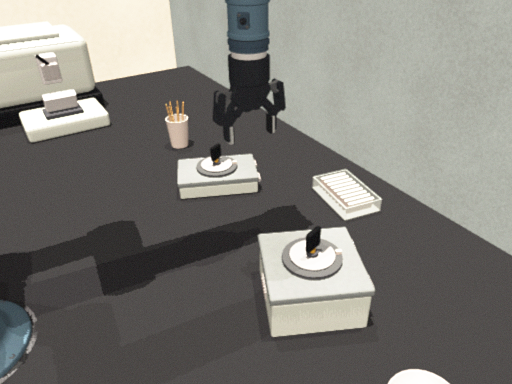

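View pics/a_wrist.png

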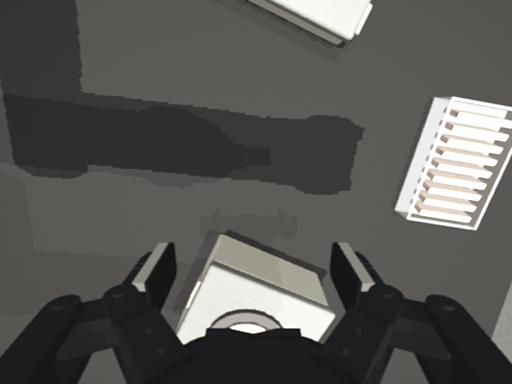

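The scene camera shows the tall box at about (135,200), with its key bow at (128,165). The side view shows the bow at (313,240). I'll enlarge these areas.

```bash
python3 - <<'E'
import cv2,numpy as np
a=cv2.imread("pics/a_scene.png")[140:215,60:210]; b=cv2.imread("pics/a_side.png")[220:290,250:375]
a=cv2.resize(a,None,fx=5,fy=5,interpolation=cv2.INTER_CUBIC);b=cv2.resize(b,None,fx=6,fy=6,interpolation=cv2.INTER_CUBIC)
cv2.imwrite("pics/b1.png",a);cv2.imwrite("pics/b2.png",b)
from rig import arm
print(arm.get_ee_rot())
E
```

```text
[[-1.51682623e-03 -5.74347077e-05  9.99998848e-01]
 [ 1.78491531e-04  9.99999982e-01  5.77055138e-05]
 [-9.99998834e-01  1.78578854e-04 -1.51681595e-03]]
```

View pics/b1.png

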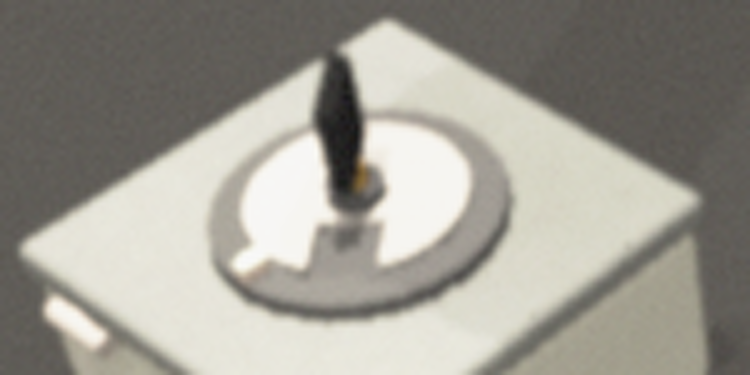

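View pics/b2.png

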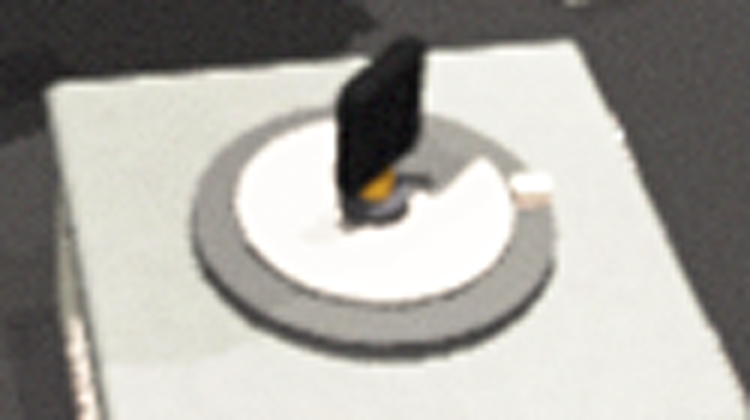

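Scene crop: the white disc is centred near px (131,180), the ridge near (110,192) and the notch near (129,187). Next I'll triangulate the bow, and cast rays for the disc, ridge and notch.

```bash
cat > h.py <<'E'
import numpy as np,cv2
def ray(c,p):
    d=c["R"].T@np.linalg.inv(c["mtx"])@np.array([p[0],p[1],1.]); return -c["R"].T@c["t"],d/np.linalg.norm(d)
def onz(c,p,z):
    o,d=ray(c,p); return o+d*(z-o[2])/d[2]
def tri(c1,p1,c2,p2):
    (a,d),(b,e)=ray(c1,p1),ray(c2,p2)
    s=np.linalg.lstsq(np.c_[d,-e],b-a,rcond=None)[0]; A=a+d*s[0];B=b+e*s[1]
    return (A+B)/2,np.linalg.norm(A-B)
E
python3 - <<'E'
from h import *
S=dict(np.load("a_scene.npz"));D=dict(np.load("a_side.npz"))
def blob(c,x0,x1,y0,y1,f):
    m=np.zeros((384,512),np.uint8); m[y0:y1,x0:x1]=f(c["color"][y0:y1,x0:x1].astype(int)).astype(np.uint8)
    n,l,s,ce=cv2.connectedComponentsWithStats(m,connectivity=4); k=1+np.argmax(s[1:,4]); return l==k,ce[k],s[k]
dark=lambda i:i.max(2)<62
white=lambda i:i.min(2)>232
ms,cs,ss=blob(S,120,136,150,178,dark); md,cd,sd=blob(D,303,325,225,258,dark)
print(cs,ss,cd,sd); p,e=tri(S,cs,D,cd); print("bow",p,e)
for n,c,b in(("S",S,(95,165,160,203)),("D",D,(282,345,238,275))):
    m,_,s=blob(c,*b,white); print(n,s)
    h=cv2.convexHull(cv2.findContours(m.astype(np.uint8),0,1)[0][0])
    for z in(103,107):
        P=np.array([onz(c,q[0],z)[:2] for q in h]).astype(np.float32)
        print(z,cv2.minEnclosingCircle(P), np.c_[2*P,np.ones(len(P))].shape, np.linalg.lstsq(np.c_[2*P,np.ones(len(P))],(P**2).sum(1),rcond=None)[0][:2])
for n,c,r,no in(("S",S,(60+252/5,140+258/5),(60+345/5,140+245/5)),("D",D,(250+530/6,220+190/6),(250+455/6,220+175/6))):
    print(n,"ridge",onz(c,r,108),"notch",onz(c,no,105))
E
```

```text
[127.7480916  164.96946565] [124 152   8  26 131] [312.79310345 238.96168582] [306 226  15  30 261]
bow [ 566.57419415 -219.7669538   139.29372598] 1.7695235975147727
S [134 165  19  27 312]
103 ((556.4680786132812, -213.44302368164062), 36.695499420166016) (13, 3) [ 559.41870045 -216.7469034 ]
107 ((560.562255859375, -210.9058837890625), 36.4395637512207) (13, 3) [ 563.49227484 -214.18669404]
D [290 241  45  29 728]
103 ((569.833251953125, -218.06861877441406), 40.505340576171875) (24, 3) [ 569.5237111 -218.1078109]
107 ((566.774169921875, -221.68785095214844), 40.19237518310547) (24, 3) [ 566.4672845  -221.72674089]
S ridge [ 606.70049361 -239.28882732  108.        ] notch [ 590.02368058 -212.44445809  105.        ]
D ridge [ 608.39728795 -243.48215632  108.        ] notch [ 596.63219703 -223.39422474  105.        ]
```

```bash
python3 - <<'E'
from rig import arm
from h import *
R=np.array([[0,0,1],[0,1,0],[-1,0,0]],float)
arm.move_pose([555,-285,275],R)
c=arm.read_camera("wrist"); cv2.imwrite("pics/c.png",c["color"][:,:,::-1]); np.savez("c.npz",**c)
print(arm.get_clock(), -c["R"].T@c["t"],c["R"])
for q in[(567,-220,140),(567,-220,105),(607,-241,108)]:
    v=c["mtx"]@(c["R"]@np.array(q)+c["t"]);print(v[:2]/v[2])
E
```

```text
1.3083 [ 555.67419197 -204.38407922  393.74861116] [[ 9.99999382e-01  1.09879258e-03 -1.68419986e-04]
 [ 1.09655722e-03 -9.50195942e-01  3.11651198e-01]
 [ 1.82408037e-04 -3.11651190e-01 -9.50196560e-01]]
[265.21963309 121.33253755]
[263.74981516 119.19464414]
[301.53750905 140.00130872]
```

View pics/c.png

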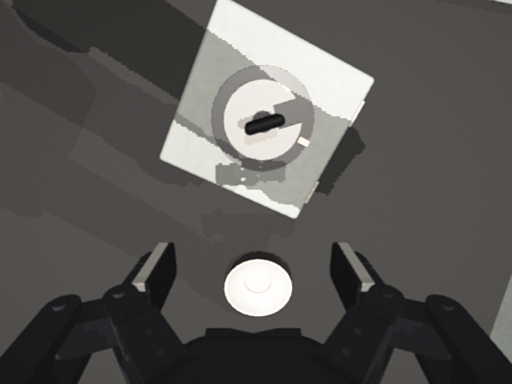

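Wrist view: the bow is centred at (265,124), pointing right and slightly up. The ridge is at (304,142) and the notch at about (293,115).

```bash
python3 - <<'E'
from h import *
c=dict(np.load("c.npz")); im=c["color"]
m=np.zeros((384,512),np.uint8); m[105:140,238:292]=im[105:140,238:292].max(2)<45
n,l,s,ce=cv2.connectedComponentsWithStats(m); k=1+np.argmax(s[1:,4]);print(s[k],ce[k])
P=np.array([onz(c,(x,y),158)[:2] for y,x in np.argwhere(l==k)])
r=cv2.minAreaRect(P.astype(np.float32)); print("bow top",r)
w=np.linalg.eigh(np.cov(P.T))[1][:,1]; print("axis deg",np.degrees(np.arctan2(w[1],w[0])))
A=np.array([567,-220.])
print("ridge",onz(c,(304,142),108), np.degrees(np.arctan2(*(onz(c,(304,142),108)[:2]-A)[::-1])))
print("notch",np.degrees(np.arctan2(*(onz(c,(293,114),105)[:2]-A)[::-1])))
cv2.imwrite("pics/c2.png",cv2.resize(im[55:185,200:330,::-1],None,fx=4.5,fy=4.5,interpolation=cv2.INTER_CUBIC))
E
```

```text
[246 114  38  20 418] [263.90191388 123.45454545]
bow top ((565.2462768554688, -220.68470764160156), (33.240211486816406, 11.05428409576416), 16.64800453186035)
axis deg -164.02317397296446
ridge [ 609.72170724 -243.08759107  108.        ] -28.387597590384225
notch 9.82953791144292
```

View pics/c2.png

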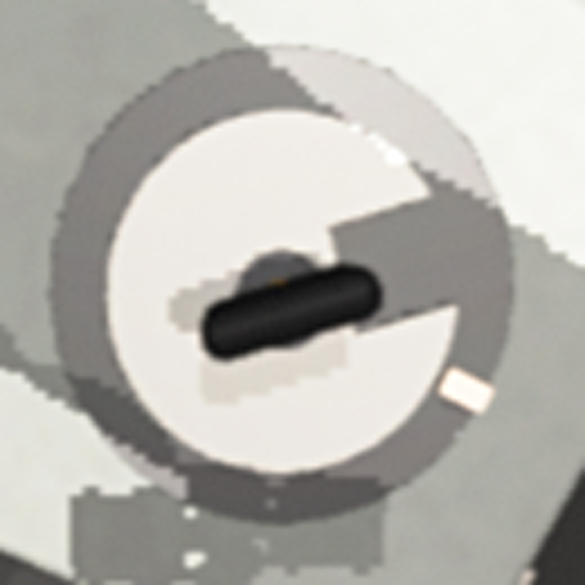

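Bow angle is about 15.5° and the ridge about -28°, so the key is at about 0.76 rad. The axis is at (566.3,-220.3). Next I'll check that joint 6 covers the whole turn, then grasp.

```bash
cat >> h.py <<'E'
def Rb(bow,flip=0): # tool down, jaws closing across a bow pointing at angle bow (deg)
    a=np.radians(bow-90+180*flip); z=np.array([np.cos(a),np.sin(a),0]); x=np.array([0,0,-1.]); return np.c_[x,np.cross(z,x),z]
E
python3 - <<'E'
from rig import arm
from h import *
for f in(0,1):
  for b in(50,15.5,-32):
    j=arm.solve_ik([566.3,-220.3,148],Rb(b,f)); print(f,b,None if j is None else np.round(j,1))
E
```

```text
0 50 [-27.2  28.2  -1.5  60.3   0.  102.8]
0 15.5 [-27.2  28.2  -1.5  60.3   0.  137.3]
0 -32 [ -27.2   28.2   -1.5   60.3    0.  -175.2]
1 50 [-27.2  28.2  -1.5  60.3   0.  -77.2]
1 15.5 [-27.2  28.2  -1.5  60.3   0.  -42.7]
1 -32 [-27.2  28.2  -1.5  60.3   0.    4.8]
```

```bash
python3 - <<'E'
from rig import arm
from h import *
R=Rb(15.5,1)
arm.move_pose([566.3,-220.3,235],R)
print(arm.get_clock())
print(arm.move_l([566.3,-220.3,148],feed=80,max_force=15))
print(arm.get_contact_force(),arm.get_wrist_torque())
arm.move_gripper(0.0,effort=30)
print(arm.get_grip_width(),arm.get_contact_force(),arm.get_wrist_torque(),arm.get_eef_pos(),arm.get_clock())
for n in("side","scene"):
    c=arm.read_camera(n); cv2.imwrite(f"pics/d_{n}.png",c["color"][:,:,::-1])
a=cv2.imread("pics/d_side.png")[130:330,210:410];b=cv2.imread("pics/d_scene.png")[80:280,40:240]
cv2.imwrite("pics/d.png",cv2.resize(np.hstack([a,b]),None,fx=2,fy=2))
E
```

```text
2.8417
False
[-0.32211389 -0.79931315  0.05582125] [ 0.01281275 -0.02626982 -0.02937118]
0.11261078030711884 [-0.66635525 -0.93132657 -0.09369896] [-0.13206064  0.05428875  0.04603032] [ 566.36277381 -220.51803527  148.1029903 ] 4.75
```

View pics/d.png

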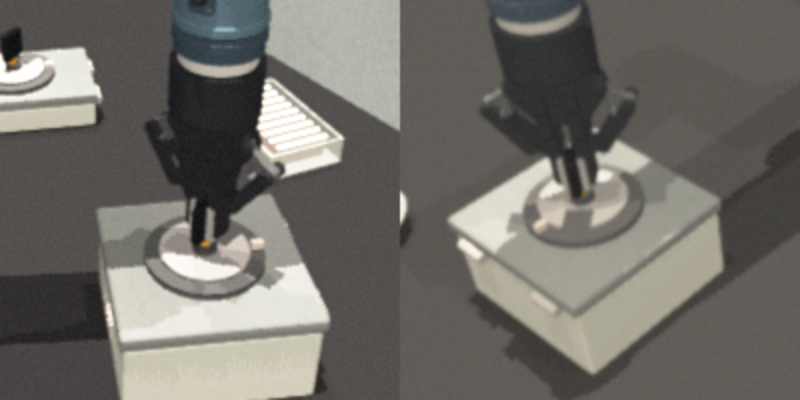

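The bow is held: the opening is about 9.6 mm and side force is low. Now I'll turn it anticlockwise to the stop while watching the moment.

```bash
python3 - <<'E'
from rig import arm
from h import *
j=np.array(arm.get_joint_positions()); j0=j.copy()
print(np.round(j,2))
d=0
while d<40:
    d+=4 if d<24 else 1
    j[5]=j0[5]-d; arm.move_joints(list(j))
    M=arm.get_wrist_torque();F=arm.get_contact_force()
    print(d,round(arm.get_joint_positions()[5],2),np.round(M,2),np.round(F,1),round(arm.get_clock(),2))
    if abs(M[2])>0.6: break
E
```

```text
[-2.724e+01  2.817e+01 -1.510e+00  6.031e+01 -2.000e-02 -4.274e+01]
4 -46.66 [-0.02  0.02  0.09] [-0.3 -0.7  1.2] 5.1
8 -50.61 [0.09 0.11 0.13] [-0.1  0.5  1. ] 5.35
12 -54.58 [0.12 0.14 0.08] [-0.5  1.2  2.1] 5.6
16 -58.58 [0.38 0.21 0.11] [-1.6  2.2  2.7] 5.85
20 -62.57 [0.52 0.27 0.05] [-1.2  2.5  3.1] 6.1
24 -66.57 [0.76 0.41 0.02] [-2.2  3.9  3.9] 6.35
25 -67.67 [ 0.92  0.52 -0.03] [-2.8  4.7  4.8] 6.6
26 -68.68 [0.93 0.47 0.12] [-2.9  5.   4.2] 6.85
27 -69.67 [ 0.91  0.58 -0.01] [-3.1  4.5  4.6] 7.1
28 -70.67 [0.93 0.54 0.09] [-2.9  5.   4.7] 7.35
29 -71.68 [0.98 0.56 0.05] [-2.4  4.8  4.3] 7.6
30 -72.67 [0.96 0.6  0.04] [-2.9  4.9  4.4] 7.85
31 -73.67 [0.97 0.57 0.03] [-2.8  4.3  4.7] 8.1
32 -74.67 [ 0.99  0.56 -0.02] [-2.2  4.3  4.4] 8.35
33 -75.67 [0.96 0.61 0.01] [-2.4  4.6  4.8] 8.6
34 -76.64 [ 1.    0.6  -0.18] [-2.9  5.8  4.5] 8.85
35 -77.56 [ 0.99  0.57 -0.74] [-1.8  5.2  4.5] 9.1
```

The moment jumps to -0.74 N m at a bow angle of about 49-50°, which looks like the stop. I'll look to check.

```bash
python3 - <<'E'
from rig import arm
from h import *
I={}
for n in("side","scene","wrist"):
    c=arm.read_camera(n); I[n]=c["color"][:,:,::-1]; np.savez(f"e_{n}.npz",**c)
a=cv2.resize(I["side"][220:290,260:360],(400,280),interpolation=2);b=cv2.resize(I["scene"][145:215,80:180],(400,280),interpolation=2)
w=cv2.resize(I["wrist"][184:384,106:406],(400,267),interpolation=2)
cv2.imwrite("pics/e.png",np.vstack([np.hstack([a,b]),np.hstack([w,w*0])]))
E
```

```text
(no output)
```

View pics/e.png

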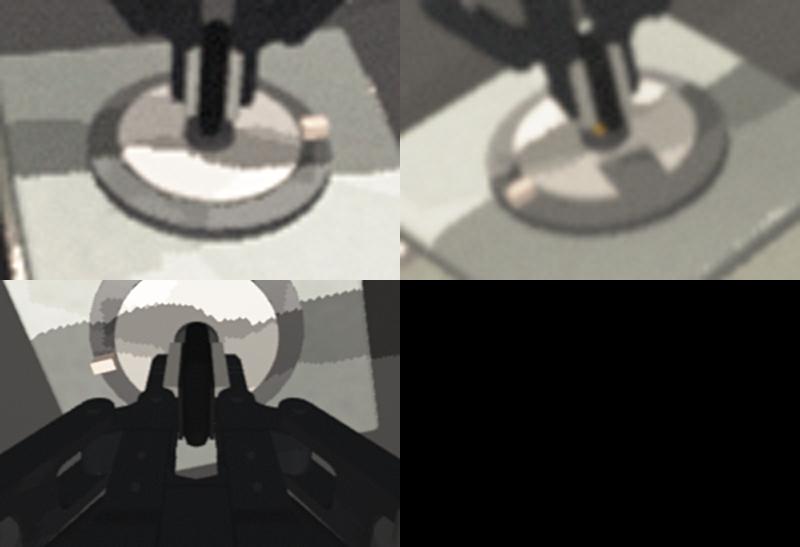

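The bow sits straight between the pads, and the notch has turned to scene px (141,189), so the stop is real. Now clockwise by 74.5°, which takes joint 6 to about -1.7°.

```bash
python3 - <<'E'
from rig import arm
from h import *
S=dict(np.load("e_scene.npz"))
v=onz(S,(141.5,188.5),105)[:2]-[566.3,-220.3]; print("notch deg at stop",np.degrees(np.arctan2(v[1],v[0])))
j=np.array(arm.get_joint_positions())
for t in list(range(-70,-14,8))+[-10,-6,-4,-1.7]:
    j[5]=t; arm.move_joints(list(j))
    print(t,round(arm.get_joint_positions()[5],2),np.round(arm.get_wrist_torque(),2),np.round(arm.get_contact_force(),1),round(arm.get_clock(),2))
I={}
for n in("side","scene","wrist"):
    c=arm.read_camera(n); I[n]=c["color"][:,:,::-1]; np.savez(f"f_{n}.npz",**c)
a=cv2.resize(I["side"][220:290,260:360],(400,280),interpolation=2);b=cv2.resize(I["scene"][145:215,80:180],(400,280),interpolation=2)
w=cv2.resize(I["wrist"][184:384,106:406],(400,267),interpolation=2)
cv2.imwrite("pics/f.png",np.vstack([np.hstack([a,b]),np.hstack([w,w*0])]))
E
```

```text
notch deg at stop 58.89274102862
-70 -70.12 [ 0.64  0.31 -0.05] [-0.5  2.5  2.3] 9.51
-62 -62.26 [ 0.52  0.15 -0.09] [-0.1  2.7  1.8] 9.77
-54 -54.31 [ 0.28 -0.02 -0.11] [-0.3  1.7  1.1] 10.03
-46 -46.34 [-0.01 -0.13 -0.12] [0.9 0.  0.5] 10.28
-38 -38.35 [-0.28 -0.29 -0.1 ] [ 1.2 -1.4 -1.1] 10.54
-30 -30.37 [-0.6  -0.51 -0.01] [ 2.4 -3.1 -2.4] 10.8
-22 -22.4 [-0.85 -0.54 -0.09] [ 1.4 -4.6 -2.9] 11.06
-10 -10.42 [-1.09 -0.52 -0.06] [ 2.  -5.  -2.3] 11.38
-6 -6.42 [-1.07 -0.49 -0.05] [ 3.  -5.9 -3.1] 11.62
-4 -4.42 [-1.12 -0.49  0.01] [ 2.  -7.1 -1.4] 11.88
-1.7 -2.12 [-1.14 -0.44 -0.07] [ 2.3 -5.5 -3.2] 12.12
```

View pics/f.png

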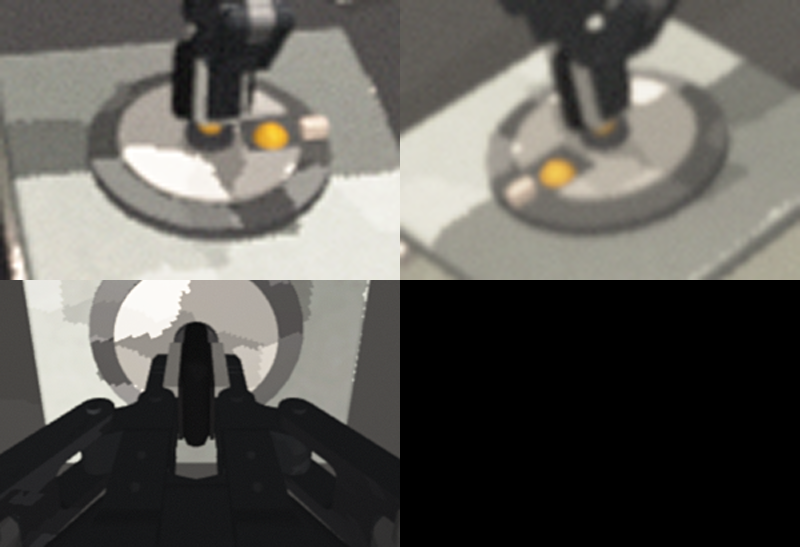

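The brass pin is up in the notch by the ridge: side crop (270,135), scene crop (557,173). I'll release the key, retreat and check.

```bash
python3 - <<'E'
from rig import arm
from h import *
arm.move_gripper(0.6)
p=np.array(arm.get_eef_pos()); arm.move_l(list(p+[0,0,100]),feed=100)
R=np.array([[0,0,1],[0,1,0],[-1,0,0]],float)
arm.move_pose([555,-285,275],R)
I={}
for n in("side","scene","wrist"):
    c=arm.read_camera(n); I[n]=c["color"][:,:,::-1]; np.savez(f"g_{n}.npz",**c)
print(arm.get_clock(),arm.get_contact_force())
a=cv2.resize(I["side"][220:290,260:360],(400,280),interpolation=2);b=cv2.resize(I["scene"][145:215,80:180],(400,280),interpolation=2)
w=cv2.resize(I["wrist"][55:185,200:330],(300,300),interpolation=2)
sl=cv2.resize(I["scene"][220:300,330:430],(375,300),interpolation=2); 
cv2.imwrite("pics/g.png",np.vstack([np.hstack([a,b]),np.hstack([w,sl,np.zeros((300,125,3),np.uint8)])]))
S0=dict(np.load("a_scene.npz"))["color"].astype(int)[225:290,345:430]
print("slide diff",np.abs(S0-I["scene"][225:290,345:430,::-1].astype(int)).mean())
E
```

```text
15.0167 [1.30669271 0.27753134 0.45811809]
slide diff 2.9747209653092006
```

View pics/g.png

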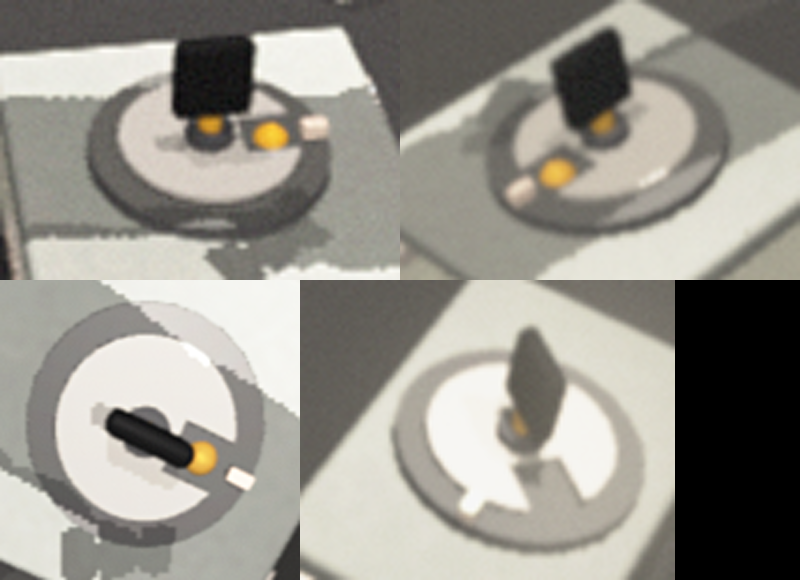

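The key is free, with its notch in line with the ridge and the pin up at wrist crop (202,457). The slide key hasn't moved. Handing in.

```bash
python3 -c "
from rig import arm
arm.close_job()"
```

```text
the job is handed in; nothing more can be done
```

The tissue-block box is locked, and I handed the job in at about 15 s on the robot's clock.

- **Anticlockwise:** I gripped the key bow and turned it until the wrist moment jumped to -0.74 N m. That was about 2-3° past where my camera estimate put the 1.3 rad stop, which is within measuring error. A rougher notch sighting in the scene view at the stop read about 59°, against about 49° from the arm. I put that down to pixel picking at a shallow angle.
- **Clockwise:** I turned it back 75° to the ridge, let go and backed off.
- **Final check:** The last pictures from all three cameras show the brass pin up in the notch, with the notch in line with the ridge. The gripper is clear of everything, and the other box's key looks unchanged.
- **Forces:** Side forces in the grip readings stayed under about 8 N, caused by a slight off-centre grip.

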